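Lock the transit collar of the wide weigh cell

TASK

Before the bench is moved, the wider of the two round weigh cells bolted to it must be locked for transit: turn its knurled lock collar clockwise (seen from above) until the lug on the collar points at the raised black ridge on the housing, its locked mark, not past it, and let go. Leave the collar of the narrower cell as it is.

Things in the scene. Friction and masses are not known exactly. Their poses are not given: they have to be found in the camera images.
- wide_cell: The wider weigh cell, fixed: grey foot 122 mm across, grey housing 104 mm across with flat top 42 mm above the bench, on it an black knurled lock collar 56 mm across, 46 to 80 mm above the bench. Origin on the vertical axis at bench height; yaw varies. Locked mark: black ridge on the rim of the flat top, 39-53 mm from the axis, 7 wide, top at 45 mm height, in this body's -x direction.
- wide_collar (a joint): Turn of the wide cell's collar about the cell's axis, rad, clockwise from above: 0 unlocked, 1.2 lug at the mark, hard stop 1.6. Its one lug, 12 mm wide with a white line, sticks out to 40 mm from the axis, 50-66 mm above the bench, and points at angle pi + 1.2 - value in the frame of wide_cell (counter-clockwise from +x). Light friction (0.12 N m), no spring or detent; it stays where left.
- narrow_cell: The narrower weigh cell, fixed, to be left alone: same shape, foot 84 mm across, housing 68 mm across with top 30 mm above the bench, collar 40 mm across from 34 to 60 mm above the bench. Origin on its vertical axis at bench height.
- narrow_lug (a point): Tip of the lug of the narrow cell's collar, 29 mm from that cell's axis and 46 mm above the bench; it moves as that collar turns.

How it is judged (in metres and radians):
At the end, for the whole second after the job is handed in: The wide cell's collar is at rest with its lug within 0.18 rad (10 degrees) of the locked mark (joint value 1.02 to 1.38), and the lug of the narrow cell's collar is within 8 mm of where it was at the start (value of joint wide_collar between 1.02 and 1.38 rad and velocity of joint wide_collar between -0.05 and 0.05 rad/s and distance of narrow_lug from where it was at the start of the episode below 0.008 m); the robot touches nothing.
It fails at once if the narrow cell's collar is turned (its lug moves more than 8 mm) (distance of narrow_lug from where it was at the start of the episode above 0.008 m).
It also fails if it takes over 32 s, if anything falls off the work surface, if the arm or the gripper's body presses on something with over 40 N, if the wrist force passes 120 N, or if a joint passes its speed limit or range.

ROBOT

A 6-joint arm with a two-finger parallel gripper is mounted at the origin on the work surface; the furniture and walls round the work are solid. World frame = base frame: x ahead of the robot, y to its left, z up, the work surface at z = 0. Lengths are in mm, angles in rad, forces in N, time in s.
With the tool pointing down it reaches from about 400 to 925 mm from the base axis. Payload 12.5 kg.
Tool frame: the origin (TCP) lies on the mounting face of the last link; the fingertips stand 190 mm ahead of it and the grasp point (between the pads) lies 171 mm ahead of it; x points along the fingers, y is the direction in which the jaws open and shut, and the axes are right-handed (so a half turn about x gives the same grasp; the last joint's range is limited). The gripper opens to 95 mm and grips with 3 to 60 N. Pads are 20 mm wide; open, the fingers measure 119 mm over their backs; the gripper's body (75 mm by 180 mm) begins 59 mm behind the grasp point.
Start: joints at [-1.401, 0.491, 1.559, -0, 1.092, -0.106], TCP at [170.218, -601.374, 404.761] pointing down, gripper open.
Joint ranges: [-3.1, 3.1], [-0.84, 2.19], [0.05, 2.79], [-1.13, 4.28], [0.06, 2.93], [-2.69, 2.69]. Speed limits (rad/s): [2.22, 2.22, 2.79, 3.14, 3.14, 3.14].

INTERFACE

Orientations are given as [roll, pitch, yaw] about the fixed x, y, z axes, in that order (R = Rz(yaw) Ry(pitch) Rx(roll)).
In Python, from cell import env, eyes gives the robot as it stands. The module is installed in compiled form; this text tells all that it offers.
- The arm moves only by the tool jog_arm, never from a script. Its argument "deltas" is one flat list of numbers, 7 for each row, row after row: the shift along the tool's x, y, z in mm, then the turn, a rotation vector about the tool's x, y, z in rad, then the opening, from 0 (shut) to 1 (fully open). A call has 1 to 10 rows; each row shifts and turns the pose as measured when the row begins, along the tool's axes as they then stand; what a row does not reach is not made up. A row lasts 1/8 s, in which the tool goes at most 62.5 mm and 10.7 degrees, less where a joint would pass 70% of its speed; a pose out of reach is approached as far as the arm can. A call is refused whole if a number of a shift passes 62.5 or a number of a turn 0.188, either way. A call with a gripper value outside its range is refused whole. The fingers move at their own pace and stop on an object; the grip force is fixed at half the most. Time passes only in rows, so rows that do not move let the fingers close. It gives the time, the measured TCP pose, the force and the opening at its end, in the units of the state.
- env.state(): the state, without advancing time (a new reading comes with each control period).
- eyes.read_camera(name): name is "side" or "top" or "wrist"; returns a dict with "image" (420x560x3 uint8, red, green, blue), "fovy" (degrees; the focal length in pixels is half the picture's height over the tangent of half this angle, whatever the lens; pixels are square), "cx", "cy" (the principal point, pixels), "world_from_camera" (4x4, takes a point from camera to world coordinates). Camera axes: x right, y up, looking along -z (the intrinsics and any distortion apply to the point x, -y, -z); pixel columns grow to the right and rows downward; lengths in mm; the calibration is good to about 2 mm. A picture is of the moment at which its call begins. There is no depth.
- env.job_done(): hands the job in, once; it reports no verdict.
The state is a dict: "t": time; "joints": joint angles; "qvel": joint speeds; "tau": joint torques, N m; "eef_pos": TCP position; "tcp_rot": TCP orientation; "ft_force": force on the tool from outside, world axes, zero at the start; "moment": the same for the moment, N m; "opening": opening from 0.0 (shut) to 1.0 (fully open).
Only numpy, scipy, OpenCV 4.12 (cv2) and the standard library are available. Lean on these libraries where they do the work, as an engineer would, in place of code of your own. Each camera call takes 0.05 s, during which the arm holds its last target.

## Working session

There is one attempt and no reset: what is moved stays moved. The work goes in short steps, Python scripts to look and compute and a tool call to move; the robot and the scene stay as the last step left them, time stands still between calls to the robot, and variables do not carry over. Pictures are saved under pics/ and viewed, and the job is handed in when it is done.

Besides the shell and the picture viewer there is one more tool, called as name(argument=value, ...), one argument or row to a line, values as JSON. jog_arm: Moves the arm, as the interface text tells. Its arguments: {"type":"object","properties":{"deltas":{"type":"array","items":{"type":"number"}}},"required":["deltas"]}

```bash
mkdir -p pics; python3 - <<'E'
from cell import env, eyes
import cv2, numpy as np
np.set_printoptions(precision=4,suppress=True)
s=env.state();print(s)
for n in("top","side","wrist"):
    c=eyes.read_camera(n);cv2.imwrite(f"pics/{n}0.png",c["image"][:,:,::-1]);print(n,{k:v for k,v in c.items() if k!="image"})
E
```

```text
{'t': 0.0, 'joints': array([-1.4006,  0.4916,  1.5595, -0.    ,  1.0917, -0.1056]), 'qvel': array([ 0.0005, -0.0004, -0.0006,  0.0003, -0.0014, -0.0001]), 'tau': array([  0.0018, -61.2643, -25.8187,   0.0693,   0.0482,  -0.0001]), 'eef_pos': array([ 170.2207, -601.3337,  404.1561]), 'tcp_rot': array([-1.6646,  1.5696,  1.7528]), 'ft_force': array([0.1865, 0.0605, 0.2281]), 'moment': array([ 0.0314, -0.014 , -0.0337]), 'opening': 1.0024045495251517}
top {'fovy': 52.664312693238024, 'cx': 277.3557746953339, 'cy': 201.11131276751004, 'world_from_camera': array([[   0.0074,    0.9948,   -0.1013,  413.4841],
       [  -0.9996,    0.0102,    0.0267, -155.7948],
       [   0.0276,    0.101 ,    0.9945,  888.1631],
       [   0.    ,    0.    ,    0.    ,    1.    ]])}
side {'fovy': 52.739718753531335, 'cx': 275.0276877429435, 'cy': 208.5369511371607, 'world_from_camera': array([[ -0.9998,  -0.0188,  -0.0012, 510.2526],
       [  0.0086,  -0.513 ,   0.8583, 552.2221],
       [ -0.0167,   0.8582,   0.5131, 510.492 ],
       [  0.    ,   0.    ,   0.    ,   1.    ]])}
wrist {'fovy': 61.97236553353762, 'cx': 279.4849832585683, 'cy': 210.96116294661869, 'world_from_camera': array([[   0.2728,    0.923 ,    0.2716,  245.3319],
       [  -0.9621,    0.2622,    0.0754, -580.0224],
       [  -0.0016,   -0.2818,    0.9595,  384.469 ],
       [   0.    ,    0.    ,    0.    ,    1.    ]])}
```

View pics/top0.png

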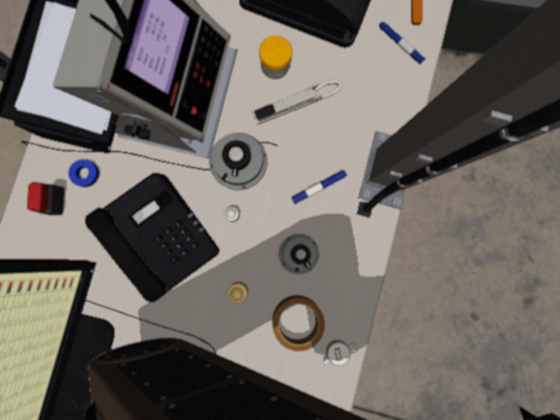

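View pics/side0.png

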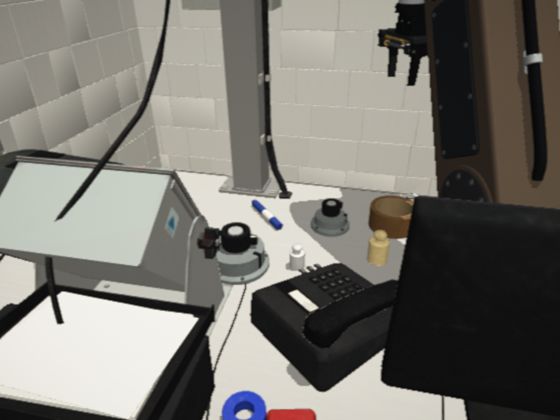

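View pics/wrist0.png

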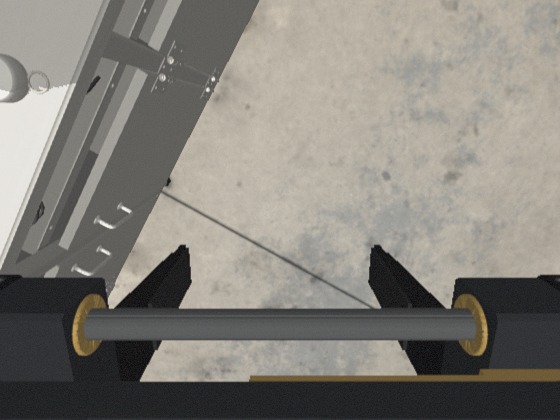

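```bash
python3 - <<'E'
import cv2, numpy as np
a=cv2.imread("pics/top0.png")[110:210,187:287];b=cv2.imread("pics/side0.png")[205:295,190:290]
a=cv2.resize(a,None,fx=6,fy=6,interpolation=cv2.INTER_CUBIC)
cv2.imwrite("pics/topz.png",a)
cv2.imwrite("pics/sidez.png",cv2.resize(b,None,fx=6,fy=6,interpolation=cv2.INTER_CUBIC))
E
```

```text
(no output)
```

View pics/topz.png

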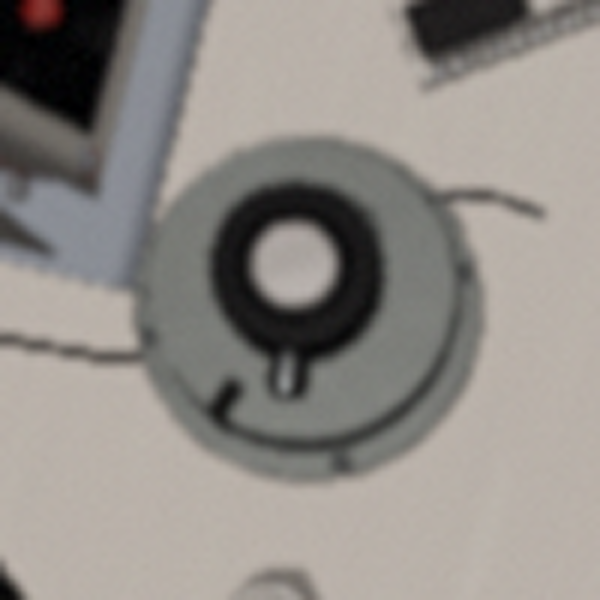

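View pics/sidez.png

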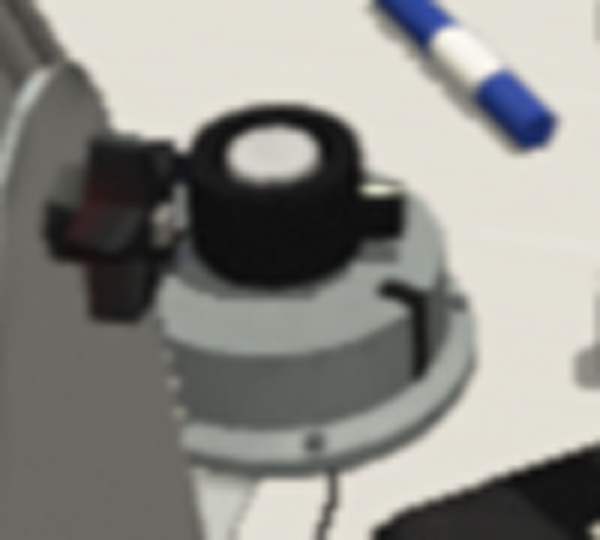

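```bash
cat > h.py <<'E'
import numpy as np
def ray(c,u,v,z):
    f=210/np.tan(np.radians(c["fovy"])/2);T=np.array(c["world_from_camera"])
    d=T[:3,:3]@np.array([(u-c["cx"])/f,-(v-c["cy"])/f,-1]);o=T[:3,3]
    return o+d*(z-o[2])/d[2]
def proj(c,p):
    f=210/np.tan(np.radians(c["fovy"])/2);T=np.array(c["world_from_camera"])
    q=T[:3,:3].T@(np.array(p)-T[:3,3]);return c["cx"]-f*q[0]/q[2],c["cy"]+f*q[1]/q[2]
E
python3 - <<'E'
from cell import env,eyes
from h import *
np.set_printoptions(precision=4,suppress=True)
c=eyes.read_camera("top")
P={}
for n,u,v,z in [("cap",295,265,80),("coll_ctr",297,270,80),("foot",309,310,5),("lugtip",285,397,66),("lugline0",289,355,66),("ridge_in",236,381,45),("ridge_out",218,416,45),("footL",134,290,3),("footR",484,310,3)]:
    P[n]=ray(c,(u+.5)/6-.5+187,(v+.5)/6-.5+110,z);print(n,P[n])
a=P["cap"]
for k in("lugtip","ridge_in","ridge_out"):
    d=P[k]-a;print(k,np.hypot(*d[:2]),np.arctan2(d[1],d[0]))
s=eyes.read_camera("side")
for n,u,v,z in [("cap",273,154,80),("ridge_out",418,292,45),("ridge_in",380,290,45),("lug",393,197,66)]:
    P[n]=ray(s,(u+.5)/6-.5+190,(v+.5)/6-.5+205,z);print(n,P[n])
a=P["cap"]
for k in("lug","ridge_in","ridge_out"):
    d=P[k]-a;print(k,np.hypot(*d[:2]),np.arctan2(d[1],d[0]))
print("narrow",ray(c,302,255,60))
E
```

```text
cap [586.9118 -96.3754  80.    ]
coll_ctr [585.2842 -97.046   80.    ]
foot [587.0037 -96.0454   5.    ]
lugtip [546.1585 -92.8536  66.    ]
lugline0 [560.0334 -93.9101  66.    ]
ridge_in [554.7585 -74.8182  45.    ]
ridge_out [542.8724 -69.0638  45.    ]
footL [593.7424 -34.3863   3.    ]
footR [ 588.1901 -157.5008    3.    ]
lugtip 40.905235146003605 3.055391116317271
ridge_in 38.71103584258002 2.5509761480072024
ridge_out 51.82078098683288 2.5864800452217818
cap [584.9755 -93.2254  80.    ]
ridge_out [541.4356 -68.7912  45.    ]
ridge_in [553.0288 -70.1568  45.    ]
lug [548.8233 -89.2683  66.    ]
lug 36.36810961486828 3.0325701304908868
ridge_in 39.40497948711566 2.5161920938258624
ridge_out 49.927460423525275 2.630198733538053
narrow [ 393.1808 -226.6246   60.    ]
```

```bash
python3 - <<'E'
from cell import env,eyes
from h import *
import cv2
from scipy.spatial.transform import Rotation as R
np.set_printoptions(precision=3,suppress=True)
c=eyes.read_camera("top");s=eyes.read_camera("side")
st=env.state();print(R.from_euler("xyz",st["tcp_rot"]).as_matrix(), st["eef_pos"])
print("polebase top",[ray(c,u,v,0) for u,v in[(375,132),(361,200),(401,207)]])
print("polebase side",[ray(s,u,v,0) for u,v in[(222,190),(290,195),(240,180),(273,185)]])
print("machine foot corner",ray(c,210,155,5),ray(c,237,50,5),ray(c,115,130,5))
a=np.vstack([cv2.resize(c["image"][0:170,90:290],None,fx=3,fy=3,interpolation=cv2.INTER_CUBIC)])
cv2.imwrite("pics/mz.png",a[:,:,::-1])
b=cv2.resize(s["image"][140:340,130:350],None,fx=3,fy=3,interpolation=cv2.INTER_CUBIC)
cv2.imwrite("pics/mzs.png",b[:,:,::-1])
E
```

```text
[[-0.     0.272 -0.962]
 [ 0.    -0.962 -0.272]
 [-1.    -0.    -0.   ]] [ 170.217 -601.382  404.613]
polebase top [array([ 655.712, -388.907,    0.   ]), array([ 508.096, -356.718,    0.   ]), array([ 494.059, -441.781,    0.   ])]
polebase side [array([ 645.597, -398.683,    0.   ]), array([ 473.759, -365.823,    0.   ]), array([ 603.144, -452.85 ,    0.   ]), array([ 515.652, -420.781,    0.   ])]
machine foot corner [599.605 -36.786   5.   ] [831.432 -89.603   5.   ] [650.465 163.758   5.   ]
```

View pics/mz.png

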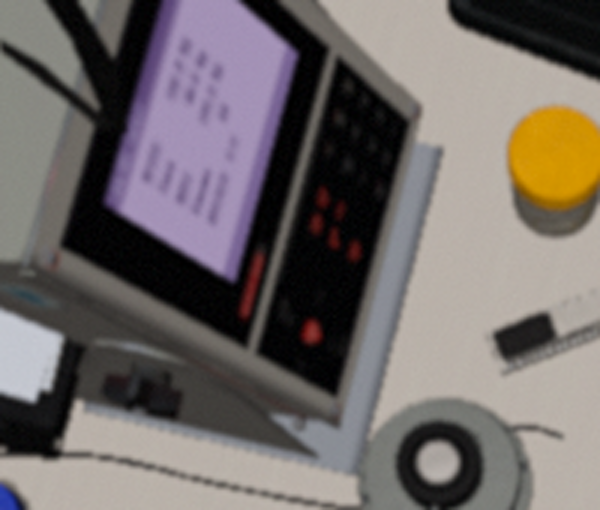

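View pics/mzs.png

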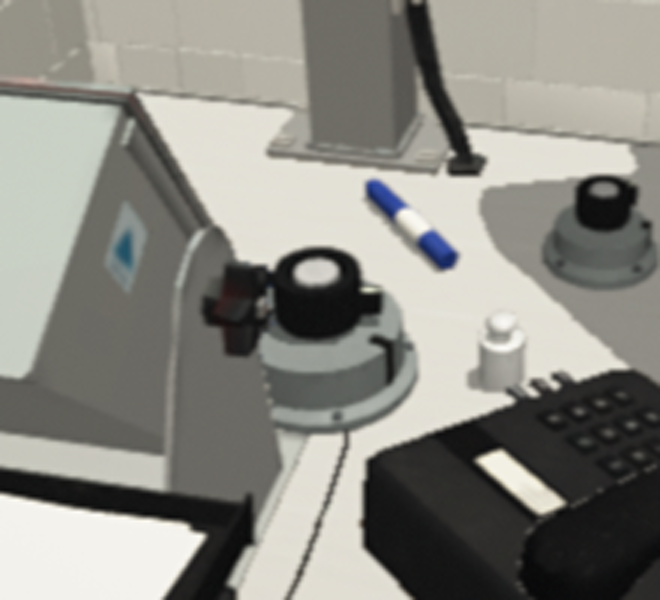

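```bash
python3 - <<'E'
from cell import env,eyes
from h import *
np.set_printoptions(precision=1,suppress=True)
c=eyes.read_camera("top");s=eyes.read_camera("side")
def rd(c,u,v):
    p=ray(c,u,v,0);o=c["world_from_camera"][:3,3];d=p-o;return o,d/np.linalg.norm(d)
def tri(a,b):
    A=[];B=[]
    for o,d in(rd(c,*a),rd(s,*b)):
        M=np.eye(3)-np.outer(d,d);A.append(M);B.append(M@o)
    x=np.linalg.lstsq(np.vstack(A),np.hstack(B),rcond=None)[0];return x,proj(c,x),proj(s,x)
print(tri((103,88),(174,171)))
for q in[(205,226),(200,217)]:
    o,d1=rd(s,174,171);_,d2=rd(s,*q);n=np.cross(d1,d2)
    oc,dc=rd(c,202,140);t=n@(o-oc)/(n@dc);print(oc+t*dc)
print("knob",tri((137,131),(207,240)))
E
```

```text
(array([635.3,  81.8, 286.1]), (np.float64(103.17591192756686), np.float64(89.11688910759305)), (np.float64(172.7339213378845), np.float64(170.63185286994667)))
[611.2 -32.   87.8]
[611.1 -32.   88.1]
knob (array([605.8,  66.5, 170.8]), (np.float64(136.972708948761), np.float64(130.4326653237399)), (np.float64(207.68159239584097), np.float64(240.13051716999365)))
```

jog_arm(
  deltas=[0,-31,-32.5,0,0,0,1,0,-31,-32.5,0,0,0,1,0,-31,-32.5,0,0,0,1,0,-31,-32.5,0,0,0,1,0,-31,-32.5,0,0,0,1,0,-31,-32.5,0,0,0,1,0,-31,-32.5,0,0,0,1],
)

```text
t: 1.32
eef_pos: [333.0, -324.7, 404.4]
tcp_rot: [1.891, 1.569, -0.98]
ft_force: [0.5, 0.6, 0.8]
opening: 1.002
```

jog_arm(
  deltas=[0,-27,-32,0,0,0,1,0,-27,-32,0,0,0,1,0,-27,-32,0,0,0,1,0,-27,-32,0,0,0,1,0,-27,-32,0,0,0,1,0,0,0,-0.158,0,0,1,0,0,0,-0.158,0,0,1,0,0,0,-0.158,0,0,1],
)

```text
t: 2.33
eef_pos: [455.3, -142.3, 405.6]
tcp_rot: [1.694, 1.565, -0.685]
ft_force: [1.2, -0.1, -0.1]
opening: 1.001
```

```bash
python3 - <<'E'
from cell import env,eyes
import cv2
from h import *
from scipy.spatial.transform import Rotation as R
np.set_printoptions(precision=4,suppress=True)
st=env.state();M=R.from_euler("xyz",st["tcp_rot"]).as_matrix();print(M,st["eef_pos"],st["joints"])
print(M.T@(np.array([586.5,-95.5,st["eef_pos"][2]])-st["eef_pos"]))
c=eyes.read_camera("wrist");cv2.imwrite("pics/w1.png",c["image"][:,:,::-1])
print(proj(c,(586.5,-95.5,80)))
E
```

```text
[[ 0.0041  0.6907 -0.7231]
 [-0.0034 -0.7231 -0.6907]
 [-1.      0.0053 -0.0007]] [ 455.3437 -142.2966  405.6165] [-0.4412  0.2799  1.909  -0.0016  0.9475  0.368 ]
[   0.385    56.7512 -127.1654]
(np.float64(349.42574561737933), np.float64(45.038846714083576))
```

View pics/w1.png

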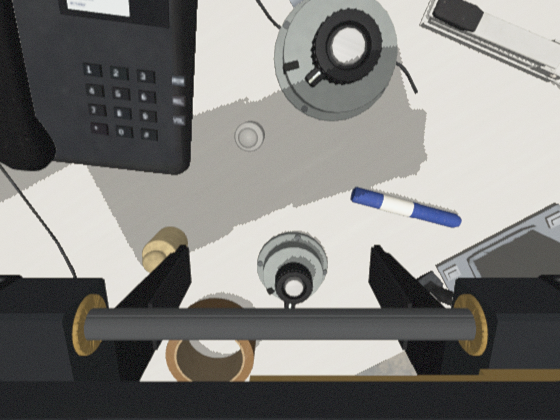

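```bash
python3 - <<'E'
from cell import env,eyes
from h import *
import cv2
np.set_printoptions(precision=3,suppress=True)
c=eyes.read_camera("wrist")
cv2.imwrite("pics/w1z.png",cv2.resize(c["image"][0:125,265:425],None,fx=4.8,fy=4.8,interpolation=cv2.INTER_CUBIC)[:,:,::-1])
E
```

```text
(no output)
```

View pics/w1z.png

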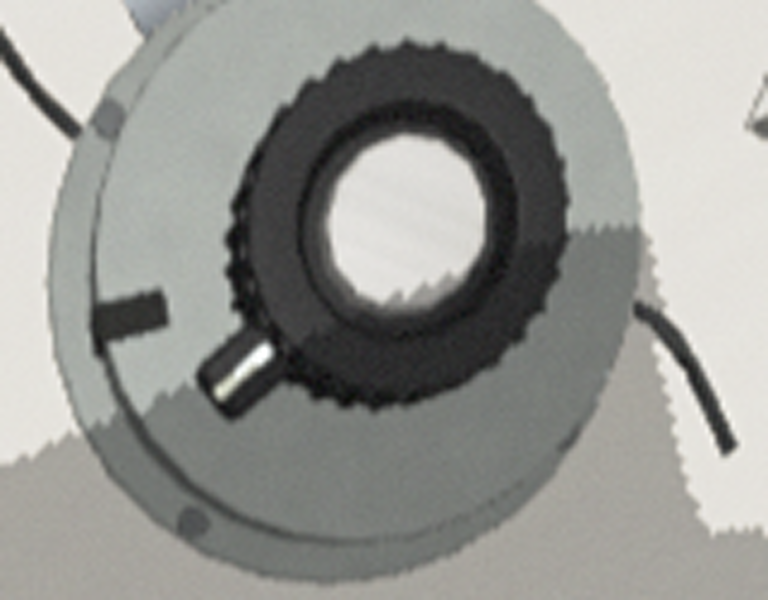

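```bash
python3 - <<'E'
from cell import env,eyes
from h import *
np.set_printoptions(precision=2,suppress=True)
c=eyes.read_camera("wrist")
g=lambda u,v,z: ray(c,(u+.5)/4.8-.5+265,(v+.5)/4.8-.5,z)
a=g(407,220,80);print("ctr",a,g(245,240,80)-a,g(567,200,80)-a)
a=a[:2]
for n,u,v,z in[("lug top tip",216,389,66),("lug line out",219,392,66),("lug root",274,345,66),("r_in",165,310,45),("r_out",97,319,45)]:
    d=g(u,v,z)[:2]-a;print(n,np.hypot(*d),np.arctan2(d[1],d[0]))
E
```

```text
ctr [586.37 -96.34  80.  ] [-20.8   17.44   0.  ] [ 20.46 -17.1    0.  ]
lug top tip 39.41693800798219 3.0336215986263553
lug line out 39.33118408239099 3.0524584607057546
lug root 26.93846411711456 3.0690233915109086
r_in 39.50335692651207 2.5859510768148963
r_out 52.32716027410355 2.553214209094728
```

jog_arm(
  deltas=[0,14,-31,0,0,0,1,0,14,-31,0,0,0,1,0,14,-31,0,0,0,1,0,14,-31,0,0,0,1,0,0,0,0,0,0,1,0,0,0,0,0,0,1],
)

```text
t: 3.22
eef_pos: [587.2, -98.9, 406.0]
tcp_rot: [1.659, 1.566, -0.754]
ft_force: [0.4, -0.2, 0.1]
opening: 1.0
```

```bash
cat > w.py <<'E'
from cell import env,eyes
import cv2,sys
from h import *
from scipy.spatial.transform import Rotation as R
np.set_printoptions(precision=4,suppress=True)
st=env.state();M=R.from_euler("xyz",st["tcp_rot"]).as_matrix();print(M,st["eef_pos"],st["joints"],st["ft_force"],st["moment"])
print("to go",M.T@(np.array([586.4,-96,247])-st["eef_pos"]), "yaw",np.arctan2(M[1,1],M[0,1]))
c=eyes.read_camera("wrist");cv2.imwrite(f"pics/{sys.argv[1]}.png",c["image"][:,:,::-1])
E
python3 w.py w2
```

```text
[[ 0.0038  0.6655 -0.7464]
 [-0.0036 -0.7464 -0.6655]
 [-1.      0.0052 -0.0005]] [587.1756 -98.9096 405.962 ] [-0.2774  0.447   1.6333 -0.0028  1.0566  0.5666] [ 0.433  -0.1918  0.0772] [ 0.0096 -0.02    0.0127]
to go [158.9463  -3.5217  -1.2833] yaw -0.8426617804855493
```

View pics/w2.png

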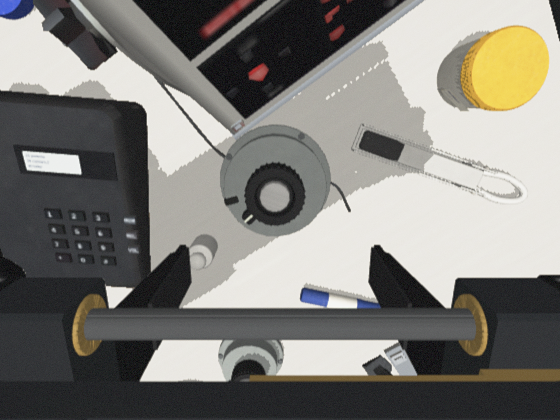

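jog_arm(
  deltas=[30,-1,0,0,0,0,1,30,-1,0,0,0,0,1,30,-1,0,0,0,0,1,25,0,0,0,0,0,1,0,0,0,0,0,0,1,0,0,0,0,0,0,1],
)

```text
t: 4.03
eef_pos: [581.8, -99.7, 291.5]
tcp_rot: [1.838, 1.562, -0.585]
ft_force: [0.8, -0.1, 0.4]
opening: 1.001
```

```bash
python3 w.py w3
```

```text
[[ 0.0073  0.6581 -0.7529]
 [-0.0048 -0.7529 -0.6582]
 [-1.      0.0084 -0.0023]] [581.8454 -99.6694 291.531 ] [-0.2812  0.5754  1.7604 -0.0036  0.7975  0.5738] [ 0.7697 -0.091   0.3992] [-0.0744 -0.0164  0.0257]
to go [44.5448 -0.1398 -5.7413] yaw -0.8524225803916035
```

View pics/w3.png

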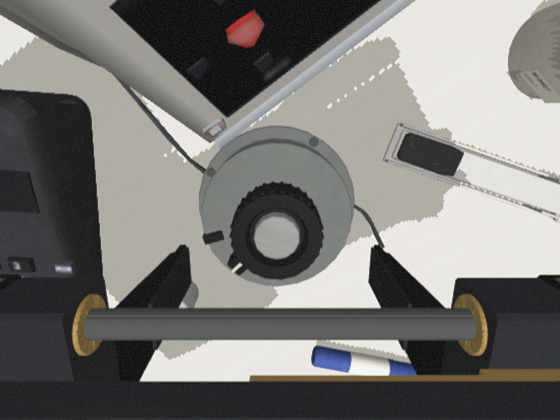

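jog_arm(
  deltas=[15,0,-4,-0.03,0,-0.008,1,15,0,-3,0,0,0,1,14,0,-1,0,0,0,1,0,0,0,0,0,0,1,0,0,0,0,0,0,1],
)

```text
t: 4.7
eef_pos: [588.5, -93.9, 245.5]
tcp_rot: [2.749, 1.568, 0.359]
ft_force: [-0.4, -0.2, 0.2]
opening: 0.996
```

```bash
python3 w.py w4
```

```text
[[ 0.003   0.6821 -0.7312]
 [ 0.0011 -0.7312 -0.6821]
 [-1.      0.0012 -0.0029]] [588.4991 -93.8524 245.4824] [-0.2692  0.6471  1.7754  0.0028  0.7165  0.5488] [-0.44   -0.2473  0.243 ] [-0.0437  0.012  -0.0318]
to go [-1.5262  0.1404  2.9954] yaw -0.8201379251253174
```

View pics/w4.png

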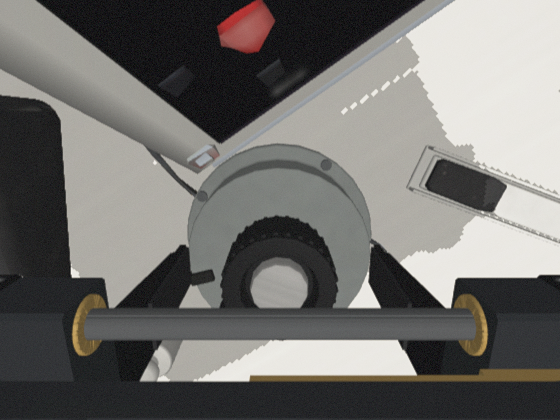

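jog_arm(
  deltas=[-1.5,0,3,0,0,0,1,0,0,0,0,0,0,0.8,0,0,0,0,0,0,0.68,0,0,0,0,0,0,0.5,0,0,0,0,0,0,0.5,0,0,0,0,0,0,0.5],
)

```text
t: 5.5
eef_pos: [585.9, -95.9, 248.3]
tcp_rot: [2.723, 1.567, 0.332]
ft_force: [-3.2, 2.7, 1.3]
opening: 0.587
```

```bash
python3 w.py w5; python3 -c "
from cell import env;print(env.state()['opening'])"
```

```text
[[ 0.0038  0.6818 -0.7315]
 [ 0.0013 -0.7316 -0.6818]
 [-1.      0.0016 -0.0036]] [585.8874 -95.9011 248.2757] [-0.2738  0.6406  1.7798  0.0034  0.718   0.5442] [-3.1562  2.7071  1.3058] [ 0.4433  0.3498 -0.0649]
to go [ 1.2775  0.4198 -0.3029] yaw -0.8206011438247648
0.5868026416701554
```

View pics/w5.png

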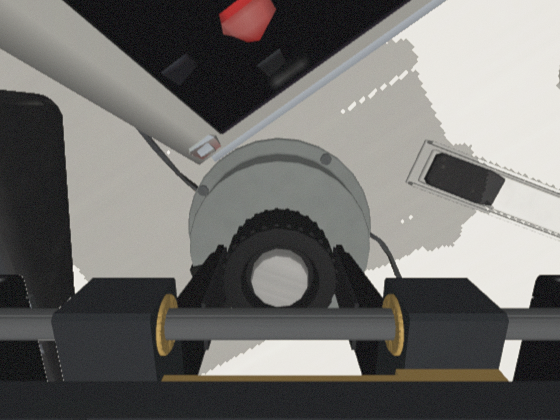

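jog_arm(
  deltas=[0,0,0,0.09,0,0,0.5,0,0,0,0.09,0,0,0.5,0,0,0,0.09,0,0,0.5,0,0,0,0.09,0,0,0.5,0,0,0,0,0,0,0.5,0,0,0,0,0,0,0.5],
)

```text
t: 6.3
eef_pos: [585.7, -95.5, 248.3]
tcp_rot: [2.992, 1.567, 0.234]
ft_force: [-1.2, 0.9, 0.5]
opening: 0.584
```

```bash
python3 w.py w6
```

```text
[[ 0.0033  0.3745 -0.9272]
 [ 0.0008 -0.9272 -0.3745]
 [-1.      0.0005 -0.0033]] [585.7429 -95.4561 248.2894] [-0.273   0.6404  1.7802  0.0025  0.718   0.912 ] [-1.1713  0.893   0.5452] [ 0.0358  0.1462 -0.1693]
to go [ 1.2911  0.7498 -0.4012] yaw -1.1869129831415561
```

View pics/w6.png

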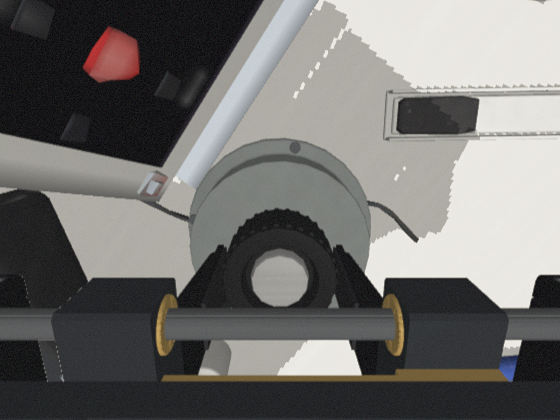

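jog_arm(
  deltas=[0,0,0,0.06,0,0,0.5,0,0,0,0.05,0,0,0.5,0,0,0,0,0,0,0.5,0,0,0,0,0,0,0.5],
)

```text
t: 6.85
eef_pos: [585.7, -95.3, 248.3]
tcp_rot: [3.085, 1.568, 0.221]
ft_force: [-1.0, 3.0, 0.6]
opening: 0.583
```

```bash
python3 w.py w7; python3 - <<'E'
from cell import eyes
import cv2
i=eyes.read_camera("side")["image"][205:295,190:290]
cv2.imwrite("pics/s7.png",cv2.resize(i,None,fx=6,fy=6,interpolation=cv2.INTER_CUBIC)[:,:,::-1])
E
```

```text
[[ 0.0032  0.2734 -0.9619]
 [ 0.0007 -0.9619 -0.2734]
 [-1.      0.0002 -0.0032]] [585.7213 -95.3447 248.3025] [-0.2729  0.6403  1.7803  0.0023  0.7181  1.0193] [-1.0358  3.0429  0.6457] [ 0.0244  0.0699 -0.1518]
to go [ 1.3041  0.8156 -0.4695] yaw -1.2938968403744193
```

View pics/s7.png

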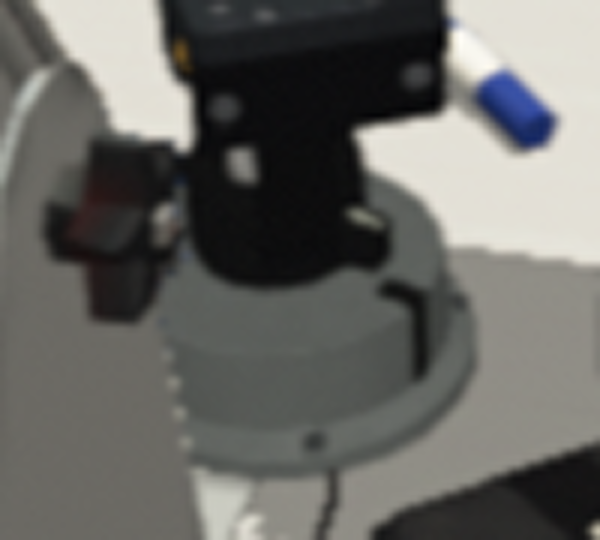

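Turned 0.473 rad, and the side view shows the lug at crop (375,240), swung to the ridge. I'll open the fingers, rise straight up and measure.

jog_arm(
  deltas=[0,0,0,0,0,0,0.8,0,0,0,0,0,0,1,0,0,0,0,0,0,1,-20,0,0,0,0,0,1,-30,0,0,0,0,0,1,-40,0,0,0,0,0,1,-40,0,0,0,0,0,1,-30,0,0,0,0,0,1,0,0,0,0,0,0,1],
)

```text
t: 8.07
eef_pos: [585.4, -95.9, 412.6]
tcp_rot: [2.974, 1.568, 0.11]
ft_force: [-0.6, 0.9, 0.1]
opening: 0.999
```

```bash
python3 w.py w8; python3 - <<'E'
from cell import eyes
import cv2
i=eyes.read_camera("wrist")["image"][110:260,190:370]
cv2.imwrite("pics/w8z.png",cv2.resize(i,None,fx=4,fy=4,interpolation=cv2.INTER_CUBIC)[:,:,::-1])
E
```

```text
[[ 0.003   0.2743 -0.9616]
 [ 0.0003 -0.9616 -0.2743]
 [-1.      0.0005 -0.003 ]] [585.4139 -95.9446 412.6492] [-0.2739  0.4374  1.6303  0.0013  1.071   1.0183] [-0.6182  0.9268  0.0932] [-0.0247  0.027   0.0017]
to go [165.6514   0.2391  -0.4334] yaw -1.292892244478409
```

View pics/w8z.png

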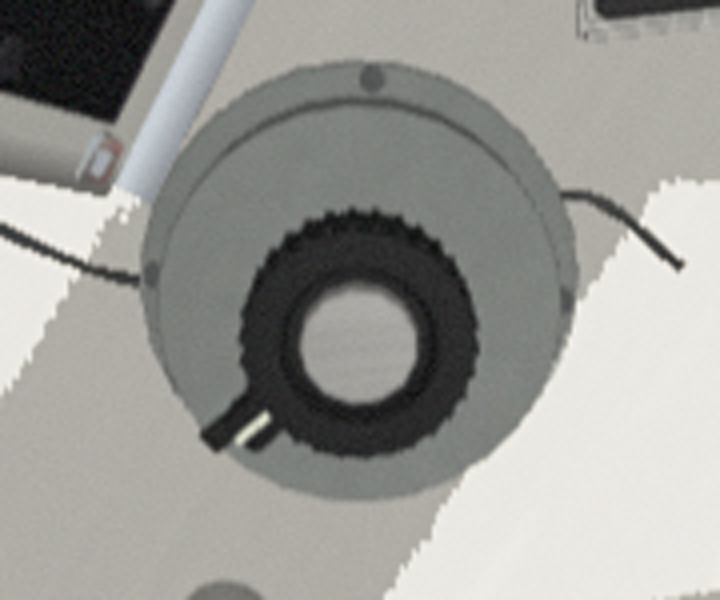

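```bash
python3 - <<'E'
from cell import env,eyes
from h import *
c=eyes.read_camera("wrist")
g=lambda u,v,z: ray(c,(u+.5)/4-.5+190,(v+.5)/4-.5+110,z)
a=np.array([586.4,-96.]);print(g(359,334,80))
for n,u,v,z in[("line out",238,443,66),("line root",268,414,66),("ridge out",211,440,45)]:
    d=g(u,v,z)[:2]-a;print(n,np.hypot(*d),np.arctan2(d[1],d[0]))
t=eyes.read_camera("top")
import cv2
i=t["image"]
z=lambda i:cv2.resize(i,None,fx=4,fy=4,interpolation=cv2.INTER_CUBIC)
cv2.imwrite("pics/t9.png",np.hstack([z(i[220:320,250:350]),z(cv2.imread("pics/top0.png")[220:320,250:350])[:,:,::-1]])[:,:,::-1])
E
```

```text
[588.49881438 -94.09103522  80.        ]
line out 41.68899666408356 2.5891690686281863
line root 31.21168996311572 2.5753463177878775
ridge out 52.36184857075904 2.558434362823064
```

View pics/t9.png

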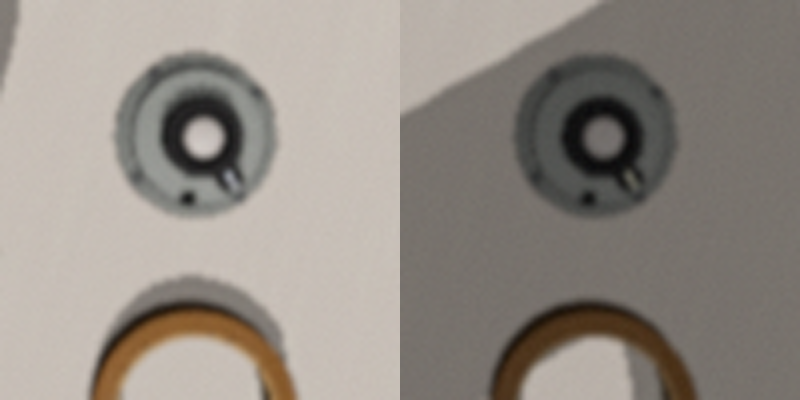

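The lug measures about 2.58 rad and the ridge about 2.56 to 2.57, well inside the tolerance. The narrow cell's lug is unchanged and the arm is clear, so I'm handing in.

```bash
python3 -c "
from cell import env
s=env.state();print(s['t'],abs(s['qvel']).max(),env.job_done())"
```

```text
the job is handed in; nothing more can be done
8.275 0.006430299620689739 None
```

The wide cell's collar is now locked: I gripped it, turned it about 0.47 rad clockwise, let go and rose clear. I handed the job in at 8.3 s of the 32 s allowed.

- **Wide collar:** in the last wrist-camera picture the lug pointed at 2.58–2.59 rad. The ridge read 2.56 rad there and 2.55–2.59 rad in the earlier pictures. That puts the lug within about 0.03 rad of the mark; the allowed error is 0.18 rad.
- **Narrow collar:** its lug looks the same in the top pictures from before and after. I compared them by eye and did not measure it.
- **Clearance and force:** at hand-in the gripper was open, the fingertips were about 140 mm above the collar, and the arm was almost still. Wrist force was within about 5 N at every reading I took.
- **Disagreement:** the last wrist picture put the collar's centre about 3 mm away from the earlier estimate. I kept the earlier one. Using the later one would shift the angles by less than 0.05 rad, still inside the tolerance.

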